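Flip the red stop down and register the marking template

TASK

Flip the red stop over the fence until it is fully down in its working position, then push the metal template over the leather until it sits snug in the corner, its straight long edge flat against the fence and its end against the red stop. Only push with the fingertips: the template stays flat on the leather and is never lifted. Leave the yellow stop parked up, and the pen, the dye bottle and the maul where they are.

Things in the scene. Friction and masses are not known exactly. Their poses are not given: they have to be found in the camera images.
- fixture: fixed marking station: white board 240 x 500 mm with a brown leather panel on it (its top 15 mm above the bench) and, on the far side, an aluminium fence 30 mm thick, 500 long, its top 60 mm above the bench. Origin at bench-top height under the fence's middle; x square to the fence, away from the robot; y along it, left. Working face at x = -15 mm, toward the robot; board from x = -210 to +30
- carriage_red: dark steel carriage of the red flip stop, clamped fast on the fence, 42 mm along it; axes as the fixture's. Origin at bench-top height under the middle of the fence's thickness; the red arm's pivot is 75 mm straight above it, axis along y. Either colour may be on the left
- carriage_yellow: dark steel carriage of the yellow flip stop, clamped fast on the fence, 42 mm along it; axes as the fixture's. Origin at bench-top height under the middle of the fence's thickness; the yellow arm's pivot is 75 mm straight above it, axis along y. Either colour may be on the left
- stop_red (a joint): red stop's L-shaped arm, rad: 0 = down, working; starts 2.5 to 2.75 = parked, swung up and back over the fence; limits 0, 2.8. Bar 24 mm wide, 16 thick: 60 mm from pivot to the leg's centre line, leg at right angles, foot 57 mm from the bar's centre line. Down: bar level, pointing to the fixture's -x, leg hanging to 3 mm over the leather. Stiff pivot: stays where left; 2 to 5 N turn it
- stop_yellow (a joint): the yellow stop's arm, rad; same build and joint sense as the red one; parked at 2.5 to 2.75
- stop_red_foot (a point): middle of the end face of the red arm's leg. When parked the leg stands up, foot uppermost, 14 to 34 mm behind the pivot (away from the robot) and 150 to 157 mm above the bench, and the elbow lies lower, further behind; pushing the leg's back toward the robot turns it over the top, then it is pressed down. When down, the foot is 3 mm over the leather and the bar's top 83 mm over the bench
- template: loose aluminium plate 10 mm thick, 90 deep (x), 130 long (y), 0.2 to 0.45 kg, flat on the leather. Origin: centre of underside. Its +x edge is straight (for the fence); ends at y = +-65 straight from x = -25 to +45 mm; corners to the robot rounded 20 mm. Starts about 15 mm off the fence, up to 7 degrees askew. In place: origin at x = -60 mm in the fixture, 77 mm along y from the red carriage
- pen: loose silver marking pen with a black cap, 134 mm long, 11 mm thick, lying on the leather near the board's robot-side edge, roughly along it. Origin: underside at mid-length, its x along the pen.
- dye: loose dark brown dye bottle with paper label and black cap, 52 mm diameter, 110 mm high, standing on the bench beside the board. Origin: centre of its underside.
- maul: loose wooden maul standing on its head, 68 mm widest diameter, 195 mm high, on the bench at the other side of the board. Origin: centre of its underside.
Mind the look-alikes: they are no part of the job. Of the things like the template, leave any that is blue or orange; of the rest the larger one is meant.

How it is judged:
By the outcome, as a careful person would: the job done as asked, in the order asked, and still so for the second after the job is handed in, with the robot touching nothing.
It also fails if it takes over 72 s, if anything falls off the work surface, if the arm or the gripper's body presses on something with over 40 N, if the wrist force passes 120 N, or if a joint passes its speed limit or range.

ROBOT

A 6-joint arm with a two-finger parallel gripper is mounted at the origin on the work surface. World frame = base frame: x ahead of the robot, y to its left, z up, the work surface at z = 0. Lengths are in m, angles in rad, forces in N, time in s.
With the tool pointing down it reaches from about 0.25 to 0.775 m from the base axis. Payload 4 kg.
Tool frame: the origin (TCP) lies at the very end of the fingers, on their centre line; the grasp point (between the pads) lies 19 mm behind it; z points along the fingers, y is the line along which they close (so a half turn about z gives the same grasp; the last joint's range is limited). The gripper opens to 94 mm and grips with 3 to 60 N. Pads are 16 mm wide; open, the fingers measure 119 mm over their backs; the gripper's body (75 mm by 177 mm) begins 78 mm behind the grasp point.
Start: joints at [1.174, 0.087, 1.371, -0, 1.684, -0.103], TCP at [0.159, 0.526, 0.206] pointing down, gripper open.
Joint ranges: [-3.1, 3.1], [-0.76, 2.03], [0.27, 2.55], [-1.08, 4.22], [0.17, 2.65], [-2.57, 2.57]. Speed limits (rad/s): [2.79, 2.79, 3.14, 3.14, 3.14, 3.14].

INTERFACE

Orientations are given as [roll, pitch, yaw] about the fixed x, y, z axes, in that order (R = Rz(yaw) Ry(pitch) Rx(roll)).
In Python, from bench import robot, vision gives the robot as it stands.
- The arm moves only by the shell command python3 -m crank 'ROWS'. ROWS is JSON, a list of rows, each a list of 3 entries, a list of its own where there are three numbers: the closure, from 0 (fully open) to 1 (shut), then the shift along the tool's x, y, z in m, then the turn, a rotation vector about the tool's x, y, z in degrees. A call has 1 to 8 rows; each row shifts and turns the commanded pose from where the row before left it, along the tool's axes as they then stand; what a row does not reach is not made up. A row lasts 1/10 s, in which the tool goes at most 50 mm and 8.59 degrees, less where a joint would pass 70% of its speed; a pose out of reach is approached as far as the arm can. A call with a gripper value outside its range is refused whole. The fingers move at their own pace and stop on an object; the grip force is fixed at half the most. Time passes only in rows, so rows that do not move let the fingers close. It gives the time, the measured TCP pose, the force, the opening and the grip force at its end, in the units of the state.
- robot.get_obs(): the state, without advancing time (a new reading comes with each control period).
- vision.snapshot(name): name is "scene" or "top" or "wrist"; returns a dict with "color" (400x640x3 uint8, red, green, blue), "z_map" (400x640 float32, m along the optical axis (not along the pixel's ray), 0 where there is no reading), "fx", "fy", "cx", "cy" (pixels), "dist" ([k1, k2, p1, p2, k3] as OpenCV has them; the pictures are not rectified), "R" (3x3) and "t" (3): a world point X has camera coordinates R X + t. Camera axes: x right, y down, z forward; pixel columns grow to the right and rows downward; lengths in m; the calibration is good to about 2 mm. A picture is of the moment at which its call begins.
- robot.close_job(): hands the job in; it is judged then, once.
The state is a dict: "time": time; "joint_positions": joint angles; "qvel": joint speeds; "joint_torque": joint torques, N m; "tool_pos": TCP position; "ee_rot": TCP orientation; "wrist_force": force on the tool from outside, world axes, zero at the start; "wrist_torque": the same for the moment, N m; "width": finger opening in m; "finger_force": force on a finger pad.
Only numpy, scipy, OpenCV 4.12 (cv2) and the standard library are available. Lean on these libraries where they do the work, as an engineer would, in place of code of your own. Each camera call takes 0.05 s, during which the arm holds its last target. There are 200 camera calls.

## Working session

There is one attempt and no reset: what is moved stays moved. The work goes in short steps, Python scripts to look and compute and a shell command to move; the robot and the scene stay as the last step left them, time stands still between calls to the robot, and variables do not carry over. Pictures are saved under pics/ and viewed, at most 10 in all, crops included, and the job is handed in when it is done.

```bash
mkdir -p pics
cat > h.py <<'E'
import numpy as np,cv2,json
from bench import robot,vision
from scipy.spatial.transform import Rotation as Ro
def snap(n):
    s=vision.snapshot(n); np.save('/tmp/%s.npy'%n,s,allow_pickle=True); return s
def load(n): return np.load('/tmp/%s.npy'%n,allow_pickle=True).item()
def ray(s,px,z):
    K=np.array([[s['fx'],0,s['cx']],[0,s['fy'],s['cy']],[0,0,1]]);px=np.array(px,float).reshape(-1,1,2)
    u=cv2.undistortPoints(px,K,np.array(s['dist'],float))[:,0]
    R=np.array(s['R']);t=np.array(s['t']);d=np.c_[u,np.ones(len(u))]@R;c=-R.T@t
    return c+d*((z-c[2])/d[:,2])[:,None]
def cloud(s):
    h,w=s['z_map'].shape;uu,vv=np.meshgrid(np.arange(w),np.arange(h))
    K=np.array([[s['fx'],0,s['cx']],[0,s['fy'],s['cy']],[0,0,1]])
    u=cv2.undistortPoints(np.stack([uu,vv],-1).reshape(-1,1,2).astype(float),K,np.array(s['dist'],float))[:,0]
    P=np.c_[u,np.ones(len(u))]*s['z_map'].reshape(-1,1)
    return ((P-np.array(s['t']))@np.array(s['R'])).reshape(h,w,3)
def save(img,name): cv2.imwrite('pics/'+name,img[...,::-1])
E
python3 - <<'E'
from h import *
for n in('scene','top'):
    s=snap(n); save(s['color'],n+'1.png')
print(robot.get_obs())
E
```

```text
{'time': 0.1, 'joint_positions': array([ 1.17391741e+00,  8.78771361e-02,  1.37204436e+00, -1.36830178e-05,
        1.68363330e+00, -1.03098188e-01]), 'qvel': array([ 9.95448056e-04, -5.83780464e-04, -4.42599570e-03,  1.18118622e-03,
        1.92651924e-05, -1.95374642e-04]), 'joint_torque': array([ 2.75526581e-03, -3.41252983e+01, -3.03301370e+01,  7.21419649e-02,
        3.04620923e-02, -1.02639174e-04]), 'tool_pos': array([0.15908419, 0.52598229, 0.20445321]), 'ee_rot': array([-3.13963953e+00, -1.88408264e-04,  2.84781022e+00]), 'wrist_force': array([-0.7506339 ,  0.64360265,  0.8911002 ]), 'wrist_torque': array([0.01643598, 0.02032621, 0.05174208]), 'finger_force': 0.0, 'width': 0.09383821106503702}
```

View pics/scene1.png

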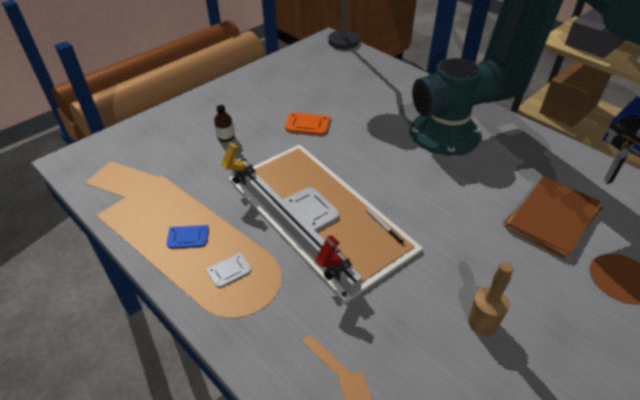

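View pics/top1.png

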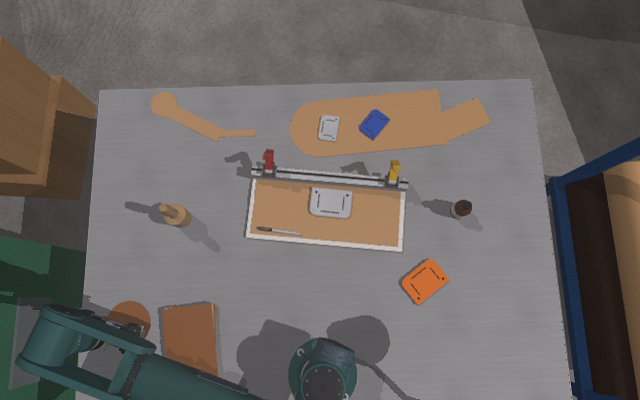

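Scene: red stop at top (268,160), on the left; yellow at (394,172). Template look-alikes (top pixels): silver plate on the board (330,202), smaller silver plate on the offcut (329,127), blue (374,124), orange (425,281). The choice is the larger silver one at (330,202). Next I measure these and check the choice in one close crop.

Run:
```python
from h import *
s=load('top');c=s['color'];C=cloud(s)
save(cv2.resize(c[140:260,235:425],None,fx=4,fy=4,interpolation=cv2.INTER_CUBIC),'crop1.png')
hsv=cv2.cvtColor(c,cv2.COLOR_RGB2HSV)
P=lambda u,v:C[v,u].round(3)
for q in [(330,202),(329,127),(300,190),(320,176),(268,160),(394,172),(175,213),(462,208),(270,230)]: print(q,P(*q))
x,y,z=C[...,0],C[...,1],C[...,2]
# board white
w=(hsv[...,1]<40)&(hsv[...,2]>170)
m=np.zeros_like(w);m[150:260,235:420]=1
# fence: z near 0.06
f=(abs(z-.06)<.006)&m
pts=C[f][:,:2];print('fence n',len(pts)); print(cv2.minAreaRect(pts.astype(np.float32)))
# template
sub=(hsv[...,1]<60)&m; sub[:186]=0;sub[222:]=0;sub[:,:305]=0;sub[:,356:]=0
n,l,st,ce=cv2.connectedComponentsWithStats(sub.astype(np.uint8));i=1+np.argmax(st[1:,4]);print(st[i])
cs,_=cv2.findContours((l==i).astype(np.uint8),0,2);b=cv2.boxPoints(cv2.minAreaRect(cs[0]))
print(b,ray(s,b,.025).round(4), ray(s,[ce[i]],.025))
for nm,lo,hi in(('red',(0,150,60),(6,255,255)),('yel',(20,150,90),(32,255,255))):
    k=cv2.inRange(hsv,lo,hi)>0;k&=m
    print(nm,k.sum(),np.percentile(C[k],[5,50,95],axis=0).round(3).tolist())
# board corners via leather mask
k=((hsv[...,0]>8)&(hsv[...,0]<20)&(hsv[...,1]>90)&m).astype(np.uint8)
cs,_=cv2.findContours(k,0,2);cc=max(cs,key=cv2.contourArea);r=cv2.minAreaRect(cc);print(r,ray(s,cv2.boxPoints(r),.015).round(4))
```

```text
(330, 202) [ 0.523 -0.037  0.025]
(329, 127) [ 0.783 -0.042  0.012]
(300, 190) [0.568 0.059 0.012]
(320, 176) [ 0.601 -0.007  0.062]
(268, 160) [0.631 0.148 0.151]
(394, 172) [ 0.597 -0.235  0.102]
(175, 213) [0.484 0.433 0.112]
(462, 208) [ 0.481 -0.438  0.092]
(270, 230) [0.437 0.155 0.033]
fence n 1193
((0.6054753065109253, -0.035506874322891235), (0.4982945919036865, 0.052246835082769394), 83.1766357421875)
[ 309  187   44   32 1146]
[[308.40244 214.37807]
 [311.5488  186.06099]
 [352.26834 190.58537]
 [349.12198 218.90245]] [[ 0.4849  0.0329  0.025 ]
 [ 0.5775  0.0208  0.025 ]
 [ 0.5591 -0.1102  0.025 ]
 [ 0.467  -0.0964  0.025 ]] [[ 0.52195732 -0.03828441  0.025     ]]
red 88 [[0.625, 0.139, 0.086], [0.637, 0.151, 0.1], [0.668, 0.16, 0.16]]
yel 135 [[0.58, -0.243, 0.086], [0.596, -0.233, 0.102], [0.628, -0.222, 0.158]]
((326.1515197753906, 212.11631774902344), (146.92916870117188, 54.40626907348633), 5.042450904846191) [[ 0.4319  0.2187  0.015 ]
 [ 0.6098  0.2041  0.015 ]
 [ 0.5542 -0.2711  0.015 ]
 [ 0.3791 -0.245   0.015 ]]
```

View pics/crop1.png

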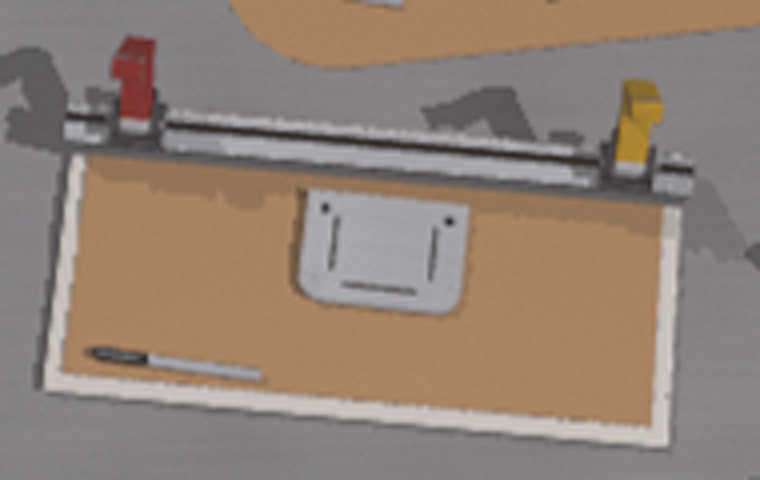

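The crop shows the silver plate with rounded corners toward the robot, which confirms the choice. The fixture is yawed about -6.8°. I'll raise the tool, align its y with the fence, and go above the board for a close look.

```bash
python3 -m crank '[[1,[0,0,-0.04],[0,0,-5]],[1,[0,0,-0.04],[0,0,-5]],[1,[0,0,-0.04],[0,0,0]],[1,[-0.026,-0.025,0],[0,0,0]],[1,[-0.026,-0.025,0],[0,0,0]],[1,[-0.026,-0.025,0],[0,0,0]],[1,[-0.026,-0.025,0],[0,0,0]],[1,[-0.026,-0.025,0],[0,0,0]]]' && python3 -m crank '[[1,[-0.026,-0.025,0],[0,0,0]],[1,[-0.026,-0.025,0],[0,0,0]],[1,[-0.026,-0.025,0],[0,0,0]],[1,[-0.026,-0.025,0],[0,0,0]],[1,[-0.026,-0.025,0],[0,0,0]],[1,[-0.026,-0.025,0],[0,0,0]],[1,[-0.026,-0.025,0],[0,0,0]],[1,[-0.026,-0.025,0],[0,0,0]]]'  && python3 -m crank '[[1,[-0.026,-0.025,0],[0,0,0]],[1,[-0.026,0,0],[0,0,0]],[1,[0,0,0],[0,0,0]],[1,[0,0,0],[0,0,0]]]'
python3 - <<'E'
from h import *
s=snap('wrist'); save(s['color'],'w1.png'); print(robot.get_obs()['joint_positions'])
E
```

```text
time: 0.9
tool_pos: [0.274, 0.3856, 0.325]
ee_rot: [-3.141, -0.0, 3.023]
wrist_force: [-0.0, -0.0, -0.1]
width: 0.0331
finger_force: 0.0
time: 1.7
tool_pos: [0.4568, 0.1622, 0.325]
ee_rot: [-3.141, -0.001, 3.022]
wrist_force: [-0.1, 0.0, 1.3]
width: 0.0002
finger_force: 0.0
time: 2.1
tool_pos: [0.5045, 0.1325, 0.3245]
ee_rot: [-3.141, -0.003, 3.022]
wrist_force: [-0.6, 0.8, 0.2]
width: 0.0006
finger_force: 0.0
[ 1.48652563e-01  3.20241639e-02  1.19348678e+00  3.97707654e-04
  1.91746005e+00 -1.30327567e+00]
```

View pics/w1.png

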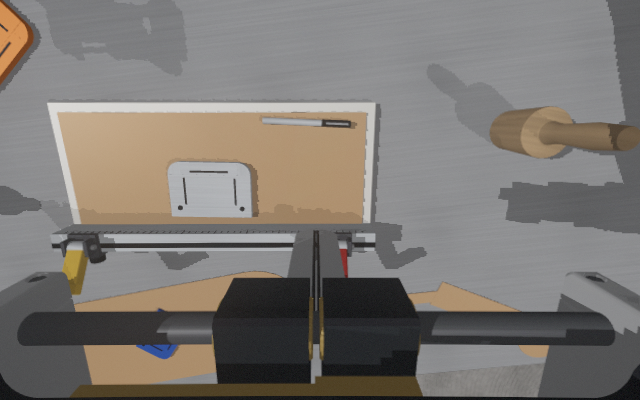

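The wrist view shows the board with the fence along row ~235, nearly level, so the yaw is right. The template is at (210,190), the pen at (308,123), the red carriage at (343,240) and the yellow one at (85,245).

Run:
```python
from h import *
s=load('wrist');c=s['color'];hsv=cv2.cvtColor(c,cv2.COLOR_RGB2HSV);C=cloud(s)
yw=-0.118;ex=np.array([np.cos(yw),np.sin(yw)]);ey=np.array([-ex[1],ex[0]])
cam=-np.array(s['R']).T@s['t'];print('cam',cam.round(3))
m=(hsv[...,1]<55)&(hsv[...,2]>120);m[:155]=0;m[220:]=0;m[:,:155]=0;m[:,265:]=0
n,l,st,ce=cv2.connectedComponentsWithStats(m.astype(np.uint8));i=1+np.argmax(st[1:,4]);print(st[i])
cs,_=cv2.findContours((l==i).astype(np.uint8),0,1);q=cs[0][:,0].astype(float)
def fit(p,z):
    w=ray(s,p,z)[:,:2];vx,vy,x0,y0=cv2.fitLine(w.astype(np.float32),cv2.DIST_HUBER,0,.01,.01).ravel();return w.mean(0),np.degrees(np.arctan2(-vx*np.sign(vy),abs(vy)))
bb=st[i];print('plate +x edge',fit(q[(q[:,1]>bb[1]+bb[3]-6)&(q[:,0]>bb[0]+8)&(q[:,0]<bb[0]+bb[2]-8)],.025))
b=cv2.boxPoints(cv2.minAreaRect(cs[0]));W=ray(s,b,.025);print(W.round(4),W.mean(0))
# board top-edge and leather/robot edge
k=(hsv[...,1]<40)&(hsv[...,2]>185)
ed=[(u,95+np.argmax(k[95:115,u])) for u in range(70,360,5)]
w,a=fit(ed,.013);print('board robot edge',w,a, 'fence center from it', (w+ex*.210))
# fence top from depth
z=C[...,2];f=(abs(z-.06)<.004);f[:215]=0;f[265:]=0;f[:,290:340]=0
P=C[f][:,:2];u=P@ex;v=P@ey;print('fence u',np.percentile(u,[2,50,98]).round(4),'v',np.percentile(v,[.5,99.5]).round(4))
g=(z>.066)&(z<.09);g[:215]=0;g[265:]=0
for lo,hi in((60,120),(325,380)):
    Q=C[:,lo:hi][g[:,lo:hi]];print('carr v',np.percentile(Q@np.r_[ey,0],[2,50,98]).round(4),'u',np.percentile(Q@np.r_[ex,0],[2,50,98]).round(4),len(Q))
for zz,p in((.013,(52,103)),(.013,(375,103)),(.06,(52,236)),(.06,(375,236))): r=ray(s,p,zz)[0,:2];print(p,(r@ex).round(4),(r@ey).round(4))
print('plate c',W.mean(0)[:2]@ex,W.mean(0)[:2]@ey)
k=cv2.inRange(hsv,(0,150,60),(6,255,255))>0
for n in ('wrist','top'):
    s2=load(n);k=cv2.inRange(cv2.cvtColor(s2['color'],cv2.COLOR_RGB2HSV),(0,150,50),(6,255,255))>0;Q=cloud(s2)[k];Q=Q[(Q[:,2]>.07)&(Q[:,0]>.5)];print(n,len(Q));
    for zl in np.arange(.075,.165,.012):
        B=Q[abs(Q[:,2]-zl)<.006]
        if len(B): print(zl.round(3),len(B),'u',(B[:,:2]@ex).min().round(4),(B[:,:2]@ex).max().round(4),'v',(B[:,:2]@ey).min().round(4),(B[:,:2]@ey).max().round(4))
```

```text
cam [0.428 0.141 0.505]
[ 167  161   86   57 4322]
plate +x edge (array([ 0.56541191, -0.0509039 ]), np.float32(-8.11276))
[[ 0.4682 -0.0982  0.025 ]
 [ 0.484   0.0332  0.025 ]
 [ 0.5748  0.0171  0.025 ]
 [ 0.558  -0.1208  0.025 ]] [ 0.52125075 -0.04219708  0.025     ]
board robot edge [ 0.39108199 -0.01332552] -6.759576 fence center from it [ 0.59962167 -0.03804805]
fence u [0.5828 0.5962 0.6119] v [-0.2157  0.2786]
carr v [-0.1832 -0.1579 -0.1431] u [0.5811 0.5946 0.6173] 848
carr v [0.2223 0.2326 0.2436] u [0.5813 0.5913 0.6083] 302
(52, 103) 0.3903 -0.2094
(375, 103) 0.3903 0.28
(52, 236) 0.5869 -0.2155
(375, 236) 0.5885 0.281
plate c 0.5225937203773274 0.019461302548228025
wrist 110
0.087 53 u 0.5986 0.6099 v 0.2253 0.2339
0.099 54 u 0.6078 0.6288 v 0.2275 0.2335
0.111 3 u 0.6284 0.6307 v 0.2326 0.2327
top 87
0.087 22 u 0.6007 0.6208 v 0.216 0.237
0.099 29 u 0.6058 0.6334 v 0.2152 0.2346
0.111 7 u 0.63 0.6534 v 0.2161 0.2269
0.123 3 u 0.6356 0.6426 v 0.215 0.2153
0.147 4 u 0.6092 0.6157 v 0.2187 0.2273
0.159 22 u 0.6105 0.6214 v 0.2176 0.2335
```

```bash
python3 -m crank '[[1,[-0.038,0.007,0],[0,0,0]],[1,[-0.038,0.007,0],[0,0,0]],[1,[-0.038,0.007,0],[0,0,0]],[1,[-0.038,0.007,0],[0,0,0]],[1,[-0.038,0.007,0],[0,0,0]],[1,[0,0,0.04],[0,0,0]],[1,[0,0,0.04],[0,0,0]],[1,[0,0,0.04],[0,0,0]]]' && python3 -m crank '[[1,[0,0,0.02],[0,0,0]],[1,[0,0,0],[0,0,0]],[1,[0,0,0],[0,0,0]]]';python3 - <<'E'
from h import *
p=robot.get_obs()['tool_pos'];a=.118
print(p[0]*np.cos(a)-p[1]*np.sin(a),p[0]*np.sin(a)+p[1]*np.cos(a))
s=snap('scene');save(cv2.resize(s['color'][180:330,240:440],None,fx=3,fy=3),'s2.png')
E
```

```text
time: 2.95
tool_pos: [0.6976, 0.1462, 0.2044]
ee_rot: [3.141, 0.001, 3.024]
wrist_force: [0.5, -0.2, -0.4]
width: 0.0004
finger_force: 0.0
time: 3.25
tool_pos: [0.6972, 0.1456, 0.1867]
ee_rot: [3.141, 0.001, 3.024]
wrist_force: [0.1, 0.3, -0.3]
width: 0.001
finger_force: 0.0
0.6751958698037462 0.2267131292345687
```

View pics/s2.png

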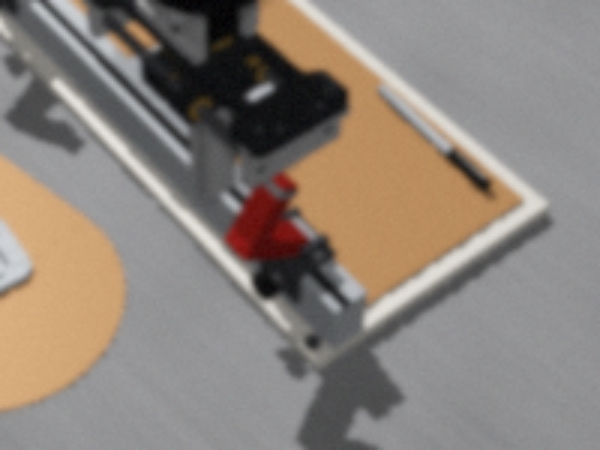

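The crop shows the closed fingers at (210,160), just left of and above the red elbow at (240,240), which matches the computed pose behind the leg. Next I descend and push.

```bash
python3 -m crank '[[1,[0,0,0.03],[0,0,0]],[1,[0,0,0.03],[0,0,0]],[1,[0,0,0.007],[0,0,0]],[1,[0,0,0],[0,0,0]],[1,[0.01,0,0],[0,0,0]],[1,[0.01,0,0],[0,0,0]],[1,[0.01,0,0],[0,0,0]]]' && python3 -m crank '[[1,[0.01,0,0],[0,0,0]],[1,[0.01,0,0],[0,0,0]],[1,[0.01,0,0],[0,0,0]],[1,[0.01,0,0],[0,0,0]],[1,[0.01,0,0],[0,0,0]]]' ;python3 - <<'E'
from h import *
s=snap('scene');save(cv2.resize(s['color'][180:330,240:440],None,fx=3,fy=3),'s3.png')
E
```

```text
time: 4.0
tool_pos: [0.6747, 0.1479, 0.1254]
ee_rot: [3.139, 0.021, 3.022]
wrist_force: [12.9, -2.4, 12.2]
width: 0.0005
finger_force: 9.2
time: 4.5
tool_pos: [0.6336, 0.1528, 0.1426]
ee_rot: [3.134, 0.05, 3.02]
wrist_force: [4.8, -7.1, 43.3]
width: 0.0008
finger_force: 22.4
```

View pics/s3.png

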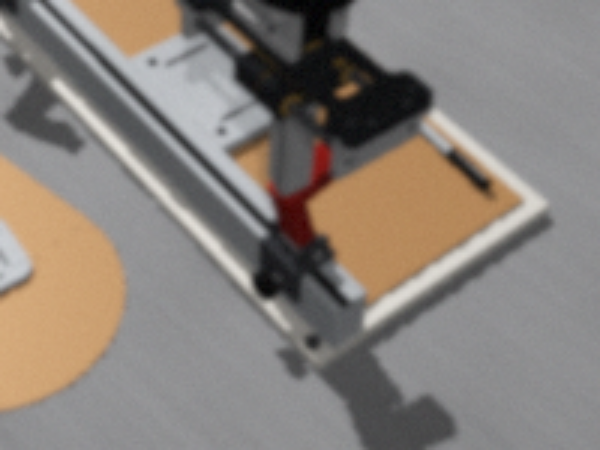

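Tip rode up onto the elbow corner, with the bar now near upright. I'll lift, step back behind the bar and push it lower down.

```bash
python3 -m crank '[[1,[0,0,-0.025],[0,0,0]],[1,[0,0,-0.025],[0,0,0]],[1,[-0.03,0,0],[0,0,0]],[1,[-0.03,0,0],[0,0,0]],[1,[0,0,0],[0,0,0]],[1,[0,0,0.03],[0,0,0]],[1,[0,0,0.025],[0,0,0]],[1,[0,0,0],[0,0,0]]]' && python3 -m crank '[[1,[0.012,0,0],[0,0,0]],[1,[0.012,0,0],[0,0,0]],[1,[0.012,0,0],[0,0,0]],[1,[0.012,0,0],[0,0,0]]]'
```

```text
time: 5.35
tool_pos: [0.6748, 0.147, 0.1099]
ee_rot: [-3.14, -0.007, 3.023]
wrist_force: [-1.1, 0.5, -0.6]
width: 0.0007
finger_force: 0.0
time: 5.75
tool_pos: [0.6315, 0.1531, 0.1175]
ee_rot: [3.14, 0.007, 3.022]
wrist_force: [2.1, 0.1, 1.8]
width: 0.0002
finger_force: 1.3
```

```bash
python3 -m crank '[[1,[0.012,0,0],[0,0,0]],[1,[0.012,0,0],[0,0,0]],[1,[0.012,0,0],[0,0,0]],[1,[0,0,0],[0,0,0]]]'; python3 -m crank '[[1,[0.01,0,0],[0,0,0]],[1,[0,0,0],[0,0,0]]]'
```

```text
time: 6.15
tool_pos: [0.5941, 0.1577, 0.1168]
ee_rot: [3.14, 0.004, 3.023]
wrist_force: [-1.3, 1.1, 0.2]
width: 0.0002
finger_force: 0.0
time: 6.35
tool_pos: [0.584, 0.1586, 0.1148]
ee_rot: [3.141, 0.001, 3.023]
wrist_force: [-0.6, 0.2, 0.0]
width: 0.0
finger_force: 0.4
```

```bash
python3 -m crank '[[1,[0.008,0,0.005],[0,0,0]],[1,[0.004,0,0.008],[0,0,0]],[1,[0,0,0.008],[0,0,0]],[1,[0,0,0.008],[0,0,0]],[1,[0,0,0],[0,0,0]]]'; python3 -m crank '[[1,[0,0,0.004],[0,0,0]],[1,[0,0,0],[0,0,0]]]'
```

```text
time: 6.85
tool_pos: [0.5723, 0.1596, 0.0837]
ee_rot: [-3.141, -0.001, 3.022]
wrist_force: [0.3, 0.5, 0.1]
width: 0.0007
finger_force: 0.0
time: 7.05
tool_pos: [0.5727, 0.1597, 0.0831]
ee_rot: [3.141, 0.001, 3.022]
wrist_force: [-5.2, -1.8, 13.1]
width: 0.0005
finger_force: 6.4
```

Red stop is down: contact at z = 0.083 with a firm reaction. After one more light press, I go behind the template's robot-side edge with the fingers partly open.

```bash
python3 -m crank '[[1,[0,0,0.002],[0,0,0]],[1,[0,0,-0.04],[0,0,0]],[0.36,[0,0,-0.05],[0,0,0]],[0.36,[0.03,-0.035,0],[0,0,0]],[0.36,[0.03,-0.035,0],[0,0,0]],[0.36,[0.03,-0.035,0],[0,0,0]],[0.36,[0.005,-0.035,0],[0,0,0]],[0.36,[0,-0.035,0],[0,0,0]]]'; python3 -m crank '[[0.36,[0,-0.033,0],[0,0,0]],[0.36,[0,0,0.04],[0,0,0]],[0.36,[0,0,0.04],[0,0,0]],[0.36,[0,0,0.03],[0,0,0]],[0.36,[0,0,0],[0,0,0]],[0.36,[0,0,0],[0,0,0]]]'
python3 - <<'E'
from h import *
p=robot.get_obs()['tool_pos'];a=.118
print(p[0]*np.cos(a)-p[1]*np.sin(a),p[0]*np.sin(a)+p[1]*np.cos(a))
s=snap('wrist');save(s['color'],'w2.png')
s=snap('scene')
k=cv2.inRange(cv2.cvtColor(s['color'],cv2.COLOR_RGB2HSV),(0,150,50),(6,255,255))>0;Q=cloud(s)[k];Q=Q[(Q[:,2]>.02)&(Q[:,0]>.45)];print(len(Q),np.percentile(Q[:,2],[2,98]))
E
```

```text
time: 7.85
tool_pos: [0.456, -0.0037, 0.1678]
ee_rot: [3.142, -0.0, 3.023]
wrist_force: [0.1, -0.5, 0.4]
width: 0.0451
finger_force: 0.0
time: 8.45
tool_pos: [0.4533, -0.0355, 0.0582]
ee_rot: [3.141, -0.001, 3.022]
wrist_force: [0.4, -0.2, 0.9]
width: 0.0595
finger_force: 0.0
0.45430048439064297 0.018067429655547383
347 [0.032868   0.08656793]
```

View pics/w2.png

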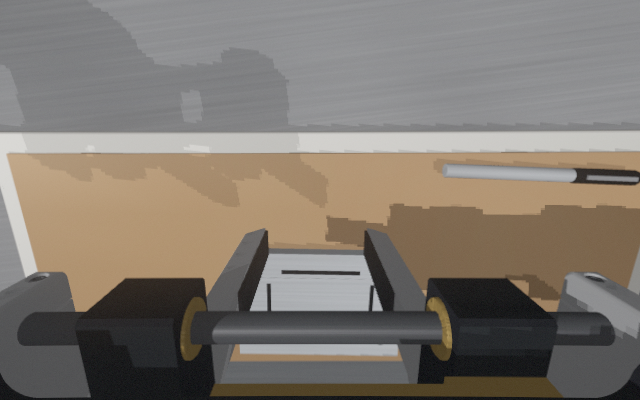

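Wrist view: fingertips at (258,235) and (375,235) are just outside the plate's near edge (row 250), centred on it, and the pen is clear at (540,173). I'll lower and push to the fence.

```bash
python3 -m crank '[[0.36,[0,0,0.025],[0,0,0]],[0.36,[0,0,0.012],[0,0,0]],[0.36,[0,0,0],[0,0,0]],[0.36,[0,0,0],[0,0,0]]]'; python3 -m crank '[[0.36,[-0.006,0,0],[0,0,0]],[0.36,[-0.006,0,0],[0,0,0]],[0.36,[-0.004,0,0],[0,0,0]],[0.36,[-0.004,0,0],[0,0,0]],[0.36,[-0.004,0,0],[0,0,0]],[0.36,[-0.004,0,0],[0,0,0]]]';python3 -m crank '[[0.36,[-0.003,0,0],[0,0,0]],[0.36,[0,0,0],[0,0,0]]]'
```

```text
time: 8.95
tool_pos: [0.4541, -0.0356, 0.0223]
ee_rot: [-3.142, 0.001, 3.023]
wrist_force: [-0.2, 0.0, -0.4]
width: 0.0601
finger_force: 0.0
time: 9.55
tool_pos: [0.4812, -0.0388, 0.0214]
ee_rot: [3.141, -0.001, 3.022]
wrist_force: [-3.4, 0.4, 2.6]
width: 0.06
finger_force: 1.7
time: 9.75
tool_pos: [0.4829, -0.0391, 0.0212]
ee_rot: [3.142, -0.004, 3.023]
wrist_force: [-7.0, 1.1, 5.6]
width: 0.0601
finger_force: 3.4
```

```bash
python3 -m crank '[[0.36,[-0.002,0,0],[0,0,0]],[0.36,[0,0,0],[0,0,0]]]';python3 -m crank '[[0.36,[0.01,0,0],[0,0,0]],[1,[0.02,0,-0.02],[0,0,0]],[1,[0,-0.02,-0.04],[0,0,0]],[1,[0,-0.03,0],[0,0,0]],[1,[-0.02,-0.03,0],[0,0,0]],[1,[-0.03,-0.025,0],[0,0,0]],[1,[-0.03,0,0],[0,0,0]],[1,[0,0,0],[0,0,0]]]'
python3 - <<'E'
from h import *
p=robot.get_obs()['tool_pos'];a=.118
print(p[0]*np.cos(a)-p[1]*np.sin(a),p[0]*np.sin(a)+p[1]*np.cos(a),p)
s=snap('wrist');save(s['color'],'w3.png')
E
```

```text
time: 9.95
tool_pos: [0.483, -0.0391, 0.0211]
ee_rot: [-3.142, -0.008, 3.023]
wrist_force: [-10.6, 0.8, 8.2]
width: 0.06
finger_force: 5.5
time: 10.75
tool_pos: [0.5267, -0.1512, 0.0812]
ee_rot: [-3.141, 0.004, 3.021]
wrist_force: [-0.6, -0.1, -0.3]
width: 0.0075
finger_force: 0.0
0.5408513106208593 -0.08818942001576144 [ 0.52670805 -0.15124861  0.08116127]
```

View pics/w3.png

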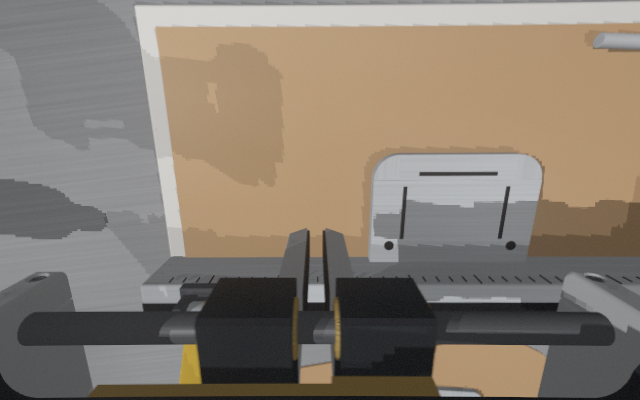

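Plate lies square along the fence (row ~258), its left end at column 370, with the closed fingers to its left at (315,240). I'll lower and push it toward the red stop.

```bash
python3 -m crank '[[1,[0,0,0.03],[0,0,0]],[1,[0,0,0.03],[0,0,0]],[1,[0,0,0],[0,0,0]],[1,[0,0.008,0],[0,0,0]],[1,[0,0.008,0],[0,0,0]],[1,[0,0.008,0],[0,0,0]],[1,[0,0.008,0],[0,0,0]],[1,[0,0.008,0],[0,0,0]]]'; python3 -m crank '[[1,[0,0.008,0],[0,0,0]],[1,[0,0.008,0],[0,0,0]],[1,[0,0.008,0],[0,0,0]],[1,[0,0.008,0],[0,0,0]],[1,[0,0.008,0],[0,0,0]],[1,[0,0.008,0],[0,0,0]],[1,[0,0.008,0],[0,0,0]],[1,[0,0.008,0],[0,0,0]]]';python3 -m crank '[[1,[0,0.008,0],[0,0,0]],[1,[0,0.008,0],[0,0,0]],[1,[0,0.008,0],[0,0,0]],[1,[0,0.006,0],[0,0,0]],[1,[0,0.004,0],[0,0,0]],[1,[0,0,0],[0,0,0]]]'
python3 - <<'E'
from h import *
p=robot.get_obs()['tool_pos'];a=.118
print(p[0]*np.cos(a)-p[1]*np.sin(a),p[0]*np.sin(a)+p[1]*np.cos(a),p)
s=snap('wrist');save(s['color'],'w4.png')
E
```

```text
time: 11.6
tool_pos: [0.5289, -0.1096, 0.0225]
ee_rot: [-3.14, 0.002, 3.023]
wrist_force: [-0.8, -2.0, 1.7]
width: 0.0003
finger_force: 1.5
time: 12.4
tool_pos: [0.5364, -0.0466, 0.0223]
ee_rot: [-3.14, 0.001, 3.022]
wrist_force: [-1.1, -5.0, 4.9]
width: 0.0007
finger_force: 3.7
time: 13.0
tool_pos: [0.5404, -0.0121, 0.0222]
ee_rot: [-3.142, 0.001, 3.023]
wrist_force: [-0.8, -4.1, 5.5]
width: 0.0005
finger_force: 3.2
0.5380819290731438 0.05157083353753736 [ 0.54041139 -0.01213421  0.02224892]
```

View pics/w4.png

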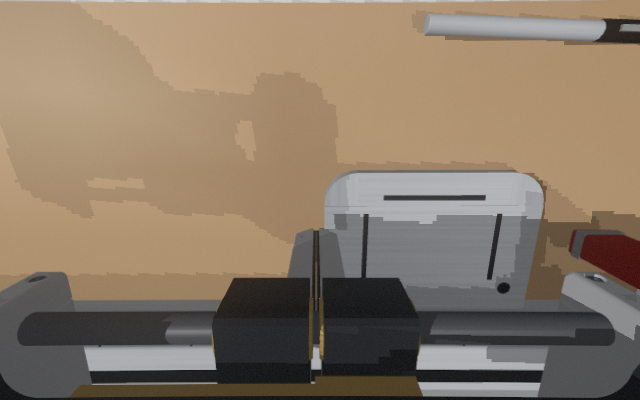

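Plate remains square to the fence (right end at column 540) with the red leg at (590,240), about 18 mm to go.

```bash
python3 -m crank '[[1,[0,0.006,0],[0,0,0]],[1,[0,0.006,0],[0,0,0]],[1,[0,0.003,0],[0,0,0]],[1,[0,0.002,0],[0,0,0]],[1,[0,0,0],[0,0,0]]]';python3 -m crank '[[1,[0,0.002,0],[0,0,0]],[1,[0,0,0],[0,0,0]]]';python3 -m crank '[[1,[0,0.002,0],[0,0,0]],[1,[0,0,0],[0,0,0]]]'
```

```text
time: 13.55
tool_pos: [0.5423, 0.0043, 0.0222]
ee_rot: [-3.141, 0.001, 3.023]
wrist_force: [-0.3, -3.7, 5.9]
width: 0.0004
finger_force: 3.5
time: 13.75
tool_pos: [0.5425, 0.0061, 0.0222]
ee_rot: [-3.141, 0.001, 3.022]
wrist_force: [-0.1, -3.9, 5.3]
width: 0.0001
finger_force: 3.6
time: 13.95
tool_pos: [0.5428, 0.008, 0.0222]
ee_rot: [-3.141, 0.001, 3.022]
wrist_force: [-0.7, -4.2, 6.0]
width: 0.0005
finger_force: 3.7
```

Still sliding freely (v ≈ 0.072), so I continue in 1 mm steps.

```bash
for i in 1 2; do python3 -m crank '[[1,[0,0.001,0],[0,0,0]],[1,[0,0,0],[0,0,0]]]'|grep -E 'pos|wrist';python3 -m crank '[[1,[0,0.001,0],[0,0,0]],[1,[0,0,0],[0,0,0]]]'|grep -E 'pos|wrist'; done
```

```text
tool_pos: [0.5429, 0.0089, 0.0222]
wrist_force: [-1.4, -5.1, 5.3]
tool_pos: [0.543, 0.0099, 0.0222]
wrist_force: [-1.2, -4.6, 6.2]
tool_pos: [0.5431, 0.0108, 0.0223]
wrist_force: [-1.4, -4.8, 6.1]
tool_pos: [0.5432, 0.0118, 0.0222]
wrist_force: [-0.5, -5.1, 5.9]
```

```bash
for i in 1 2; do python3 -m crank '[[1,[0,0.001,0],[0,0,0]],[1,[0,0,0],[0,0,0]]]'|grep -E 'pos|wrist';python3 -m crank '[[1,[0,0.001,0],[0,0,0]],[1,[0,0,0],[0,0,0]]]'|grep -E 'pos|wrist'; done
python3 - <<'E'
from h import *
s=snap('wrist');save(s['color'][100:],'w5.png')
E
```

```text
tool_pos: [0.5433, 0.0128, 0.0222]
wrist_force: [0.1, -5.2, 6.2]
tool_pos: [0.5434, 0.0134, 0.0223]
wrist_force: [-0.5, -5.3, 5.1]
tool_pos: [0.5434, 0.0135, 0.0223]
wrist_force: [-0.4, -7.9, 6.1]
tool_pos: [0.5435, 0.0136, 0.0223]
wrist_force: [-1.4, -9.6, 5.5]
```

View pics/w5.png

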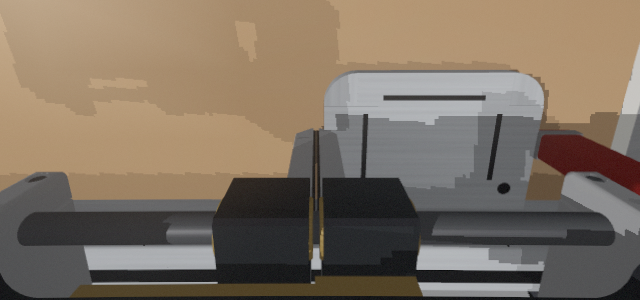

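Plate meets the red leg at (540,140) in the crop; the tip stopped and the force rose. Now I re-seat it against the fence with two fingers from the robot side.

```bash
python3 -m crank '[[1,[0,-0.012,0],[0,0,0]],[1,[0,0,-0.03],[0,0,0]],[1,[0,0,-0.04],[0,0,0]],[0.36,[0.037,0.03,0],[0,0,0]],[0.36,[0.037,0.03,0],[0,0,0]],[0.36,[0,0.03,0],[0,0,0]],[0.36,[0,0,0],[0,0,0]],[0.36,[0,0,0.035],[0,0,0]]]'; python3 -m crank '[[0.36,[0,0,0.025],[0,0,0]],[0.36,[0,0,0.01],[0,0,0]],[0.36,[0,0,0],[0,0,0]],[0.36,[0,0,0],[0,0,0]]]';python3 -m crank '[[0.36,[-0.005,0,0],[0,0,0]],[0.36,[-0.005,0,0],[0,0,0]],[0.36,[-0.005,0,0],[0,0,0]],[0.36,[-0.003,0,0],[0,0,0]],[0.36,[0,0,0],[0,0,0]]]';for i in 1 2; do python3 -m crank '[[0.36,[-0.001,0,0],[0,0,0]],[0.36,[0,0,0],[0,0,0]]]'|grep -E 'pos|force'; done
```

```text
time: 16.4
tool_pos: [0.4827, 0.1041, 0.0604]
ee_rot: [3.138, 0.01, 3.025]
wrist_force: [1.4, -0.2, -0.6]
width: 0.037
finger_force: 0.0
time: 16.8
tool_pos: [0.4797, 0.1023, 0.0221]
ee_rot: [3.141, 0.001, 3.022]
wrist_force: [0.5, -0.2, 1.1]
width: 0.0602
finger_force: 0.0
time: 17.3
tool_pos: [0.4977, 0.1002, 0.0217]
ee_rot: [3.141, 0.001, 3.022]
wrist_force: [-0.4, 0.9, -0.3]
width: 0.0601
finger_force: 0.0
tool_pos: [0.4979, 0.1002, 0.0214]
wrist_force: [0.3, -0.6, 0.0]
finger_force: 0.0
tool_pos: [0.4989, 0.1, 0.0214]
wrist_force: [0.8, -0.3, 0.8]
finger_force: 0.0
```

```bash
for i in 1 2; do python3 -m crank '[[0.36,[-0.001,0,0],[0,0,0]],[0.36,[0,0,0],[0,0,0]]]'|grep -E 'pos|force';  python3 -m crank '[[0.36,[-0.001,0,0],[0,0,0]],[0.36,[0,0,0],[0,0,0]]]'|grep -E 'pos|force'; done
```

```text
tool_pos: [0.4991, 0.1, 0.0214]
wrist_force: [-2.7, 0.9, 2.7]
finger_force: 1.5
tool_pos: [0.4991, 0.1, 0.0213]
wrist_force: [-6.4, -0.4, 5.3]
finger_force: 3.0
tool_pos: [0.4992, 0.1, 0.0213]
wrist_force: [-7.8, 0.9, 6.2]
finger_force: 4.1
tool_pos: [0.4993, 0.1, 0.0212]
wrist_force: [-10.5, 1.8, 8.4]
finger_force: 5.2
```

Seated firmly against the fence at once, at the same tool position as the first contact. I'll back off, lift clear and check numerically.

```bash
python3 -m crank '[[0.36,[0.012,0,0],[0,0,0]],[0.36,[0,0,0],[0,0,0]],[0.36,[0,0,-0.03],[0,0,0]],[0.36,[0,0,-0.04],[0,0,0]],[0.36,[0,0,-0.04],[0,0,0]],[0.36,[0,0,-0.04],[0,0,0]],[0.36,[0,0,-0.04],[0,0,0]],[0.36,[0,0,0],[0,0,0]]]'
python3 - <<'E'
from h import *
s=snap('wrist');c=s['color'];hsv=cv2.cvtColor(c,cv2.COLOR_RGB2HSV);C=cloud(s);z=C[...,2]
a=.118;ex=np.array([np.cos(a),-np.sin(a)]);ey=np.array([np.sin(a),np.cos(a)])
U=C[...,:2]@ex;V=C[...,:2]@ey
m=(hsv[...,1]<60)&(abs(z-.025)<.008)&(U>.45)&(U<.60)&(V>.05)&(V<.26)
n,l,st,ce=cv2.connectedComponentsWithStats(m.astype(np.uint8));i=1+np.argmax(st[1:,4]);k=l==i
print('plate px',st[i],'u',np.percentile(U[k],[1,99]),'v',np.percentile(V[k],[1,99]))
for lo,hi in((.1,.14),(.14,.18),(.18,.21)):
    q=k&(V>lo)&(V<hi);print('u near/far edge',np.percentile(U[q],[.5,99.5]).round(4))
for n in('scene','top','wrist'):
    t=snap(n) if n!='wrist' else s;h=cv2.cvtColor(t['color'],cv2.COLOR_RGB2HSV);Q=cloud(t)
    for nm,lo,hi in(('red',(0,150,50),(6,255,255)),('yel',(20,150,90),(32,255,255))):
        kk=(cv2.inRange(h,lo,hi)>0)&(Q[...,0]>.45)&(Q[...,0]<.72)&(Q[...,2]>.02)&(Q[...,2]<.18)
        if kk.sum()>15:
            P=Q[kk];print(n,nm,kk.sum(),'u',np.percentile(P[:,:2]@ex,[3,97]).round(3),'v',np.percentile(P[:,:2]@ey,[3,97]).round(3),'z',np.percentile(P[:,2],[3,97]).round(3))
E
```

```text
time: 19.3
tool_pos: [0.495, 0.1011, 0.219]
ee_rot: [3.139, 0.015, 3.022]
wrist_force: [0.4, -0.1, -0.1]
width: 0.0603
finger_force: 0.0
plate px [ 255  186  122   71 6695] u [0.49332949 0.58357259] v [0.08328024 0.21067217]
u near/far edge [0.4931 0.5837]
u near/far edge [0.4931 0.5838]
u near/far edge [0.4934 0.5838]
scene red 311 u [0.535 0.588] v [0.217 0.238] z [0.034 0.086]
scene yel 286 u [0.606 0.655] v [-0.171 -0.15 ] z [0.086 0.157]
top yel 134 u [0.603 0.651] v [-0.172 -0.15 ] z [0.084 0.16 ]
wrist red 230 u [0.532 0.59 ] v [0.21 0.22] z [0.047 0.084]
```

Run:
```python
from h import *
s=load('wrist');C=cloud(s);h=cv2.cvtColor(s['color'],cv2.COLOR_RGB2HSV)
a=.118
for r in (217,222,227):
    print(r,[(u,*h[r,u].tolist(),round(float(C[r,u,0]*np.sin(a)+C[r,u,1]*np.cos(a)),3),round(float(C[r,u,2]),3)) for u in range(370,384)])
    print('u',C[r,372,0]*np.cos(a)-C[r,372,1]*np.sin(a))
```

```text
217 [(370, 1, 126, 93, 0.226, 0.031), (371, 2, 136, 92, 0.228, 0.029), (372, 3, 135, 89, 0.229, 0.03), (373, 3, 133, 92, 0.23, 0.03), (374, 4, 137, 91, 0.232, 0.03), (375, 3, 121, 97, 0.233, 0.028), (376, 8, 39, 130, 0.235, 0.027), (377, 14, 66, 132, 0.239, 0.015), (378, 15, 92, 128, 0.24, 0.016), (379, 16, 90, 128, 0.241, 0.014), (380, 15, 90, 128, 0.243, 0.015), (381, 15, 92, 128, 0.244, 0.016), (382, 15, 88, 128, 0.245, 0.015), (383, 15, 90, 128, 0.247, 0.015)]
u 0.53042126092822
222 [(370, 1, 129, 91, 0.223, 0.049), (371, 3, 132, 91, 0.224, 0.049), (372, 1, 123, 91, 0.226, 0.048), (373, 2, 132, 91, 0.227, 0.047), (374, 3, 127, 90, 0.228, 0.048), (375, 3, 136, 90, 0.229, 0.049), (376, 3, 136, 90, 0.231, 0.047), (377, 1, 121, 93, 0.232, 0.047), (378, 1, 127, 88, 0.233, 0.048), (379, 14, 96, 117, 0.242, 0.015), (380, 15, 90, 127, 0.243, 0.016), (381, 16, 92, 128, 0.244, 0.016), (382, 16, 88, 128, 0.157, 0.398), (383, 15, 88, 128, 0.247, 0.014)]
u 0.5304966034297595
227 [(370, 1, 126, 89, 0.22, 0.066), (371, 3, 130, 90, 0.221, 0.066), (372, 2, 138, 89, 0.223, 0.066), (373, 3, 132, 89, 0.224, 0.066), (374, 2, 126, 93, 0.225, 0.065), (375, 2, 135, 91, 0.226, 0.065), (376, 1, 130, 90, 0.227, 0.065), (377, 3, 142, 86, 0.229, 0.064), (378, 2, 126, 91, 0.23, 0.065), (379, 3, 133, 90, 0.231, 0.064), (380, 1, 130, 90, 0.232, 0.065), (381, 3, 123, 93, 0.234, 0.063), (382, 12, 94, 120, 0.246, 0.014), (383, 15, 90, 127, 0.247, 0.016)]
u 0.5298946860156569
```

Run:
```python
from h import *
s=load('wrist');C=cloud(s);h=cv2.cvtColor(s['color'],cv2.COLOR_RGB2HSV)
a=.118
for r in (205,211,213,215,217,220):
    print(r,[(u,*h[r,u].tolist()[:2],round(float(C[r,u,0]*np.sin(a)+C[r,u,1]*np.cos(a)),3),round(float(C[r,u,2]),3)) for u in range(353,367)])
```

```text
205 [(353, 102, 8, 0.205, 0.026), (354, 105, 6, 0.206, 0.026), (355, 105, 6, 0.208, 0.025), (356, 108, 8, 0.209, 0.026), (357, 15, 3, 0.21, 0.025), (358, 16, 50, 0.213, 0.015), (359, 15, 89, 0.214, 0.017), (360, 15, 88, 0.216, 0.015), (361, 13, 86, 0.217, 0.017), (362, 15, 91, 0.218, 0.015), (363, 14, 91, 0.219, 0.015), (364, 16, 91, 0.221, 0.015), (365, 16, 89, 0.222, 0.015), (366, 16, 91, 0.223, 0.016)]
211 [(353, 105, 9, 0.205, 0.025), (354, 105, 6, 0.207, 0.026), (355, 113, 6, 0.208, 0.026), (356, 108, 8, 0.209, 0.024), (357, 10, 11, 0.21, 0.026), (358, 14, 60, 0.213, 0.016), (359, 14, 89, 0.214, 0.016), (360, 14, 87, 0.216, 0.016), (361, 15, 90, 0.217, 0.016), (362, 15, 88, 0.218, 0.017), (363, 16, 92, 0.22, 0.015), (364, 16, 90, 0.221, 0.017), (365, 15, 91, 0.223, 0.014), (366, 16, 92, 0.224, 0.016)]
213 [(353, 105, 9, 0.205, 0.025), (354, 105, 6, 0.207, 0.026), (355, 113, 6, 0.208, 0.024), (356, 108, 8, 0.209, 0.025), (357, 15, 15, 0.211, 0.026), (358, 14, 65, 0.213, 0.015), (359, 15, 88, 0.214, 0.016), (360, 14, 86, 0.216, 0.014), (361, 14, 86, 0.217, 0.016), (362, 14, 85, 0.
[... 647 characters left out ...]
, 0.025), (357, 160, 5, 0.21, 0.028), (358, 1, 65, 0.212, 0.028), (359, 1, 114, 0.213, 0.029), (360, 1, 116, 0.214, 0.031), (361, 1, 112, 0.215, 0.03), (362, 2, 123, 0.216, 0.03), (363, 2, 116, 0.218, 0.03), (364, 2, 118, 0.219, 0.029), (365, 2, 123, 0.22, 0.03), (366, 3, 136, 0.221, 0.031)]
220 [(353, 105, 9, 0.206, 0.026), (354, 105, 6, 0.207, 0.026), (355, 102, 8, 0.208, 0.026), (356, 114, 8, 0.21, 0.026), (357, 179, 38, 0.211, 0.028), (358, 1, 131, 0.211, 0.036), (359, 2, 148, 0.211, 0.04), (360, 2, 134, 0.212, 0.04), (361, 3, 126, 0.214, 0.041), (362, 2, 127, 0.215, 0.042), (363, 2, 129, 0.216, 0.041), (364, 2, 129, 0.217, 0.041), (365, 3, 132, 0.218, 0.042), (366, 2, 126, 0.22, 0.042)]
```

No leather shows between the plate and the leg (rows 215–220 go directly from plate to leg at column 357). The plate is square on the fence, the red stop is down, the yellow stop is parked, and the robot touches nothing.

```bash
python3 -c "
from bench import robot
print(robot.close_job())"
```

```text
the job is handed in; nothing more can be done
None
```

The job is handed in: the red stop is fully down, the template sits square against the fence and touches the red stop, and the yellow stop is still parked up; the arm never went near the pen, dye bottle or maul, though I did not re-measure them at the end, and the first push on the red stop rode up on its elbow (43 N at the fingertips) before a second push turned it over.

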